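# Hang the red check weight on the spring scale and tug-test it

### The arm

A 6-joint arm with a two-finger parallel gripper is mounted at the origin on the work surface. World frame = base frame: x ahead of the robot, y to its left, z up, the work surface at z = 0. Lengths are in m, angles in rad, forces in N, time in s.
With the tool pointing down it reaches from about 0.35 to 0.85 m from the base axis. Payload 8.1 kg.
Tool frame: the origin (TCP) lies on the centre line of the jaws, within the pads' length; the fingertips stand robot.tip_reach ahead of it and the grasp point (between the pads) lies 5 mm behind it (robot.tip_reach is the distance from the TCP to the fingertips, in m); z points along the fingers, y is the direction in which the jaws open and shut (so a half turn about z gives the same grasp; the last joint's range is limited). The gripper opens to 93 mm and grips with 3 to 60 N. Pads are 15 mm wide; open, the fingers measure 128 mm over their backs; the gripper's body (75 mm by 188 mm) begins 65 mm behind the grasp point.
Start: joints at [-1.341, 0.13, 1.488, -0, 1.523, -0.085], TCP at [0.186, -0.571, 0.233] pointing down, gripper open.
Joint ranges: [-2.96, 2.96], [-0.89, 2.26], [0.02, 2.5], [-1.34, 4.48], [0, 2.73], [-2.66, 2.66]. Speed limits (rad/s): [2.39, 2.39, 2.79, 3.14, 3.14, 3.14].

### API

Orientations are given as a rotation vector (axis times angle).
In Python, from plant import sensors, read_camera, robot gives the robot as it stands.
- The arm moves only by the tool play_rows, never from a script. Its argument "series" is a list that holds one entry, the list of rows, each a list of 5 numbers: the closure, from -1 (fully open) to 1 (shut), then the shift along the world's x, y, z in m, then the turn about the world's z in rad. A call has 1 to 8 rows; each row is the pose to reach, as a shift and turn from the pose commanded when the call began; what a row does not reach only later rows make up. A row lasts 1/10 s, in which the tool goes at most 50 mm and 8.59 degrees, less where a joint would pass 70% of its speed; a pose out of reach is approached as far as the arm can. A call with a gripper value outside its range is refused whole. The fingers move at their own pace and stop on an object; "force" is the grip in N (left out, the last holds). Time passes only in rows, so rows that repeat a pose let the fingers close. It gives the time, the measured TCP pose, the force and the opening at its end, in the units of the state.
- sensors.read_state(): the state, without advancing time (a new reading comes with each control period).
- read_camera(name): name is "scene" or "top" or "wrist"; returns a dict with "color" (384x512x3 uint8, red, green, blue), "range_z" (384x512 float32, m along the optical axis (not along the pixel's ray), 0 where there is no reading), "intrinsics" (3x3 intrinsics, pixels), "rvec" (rotation vector, rad) and "tvec" (3), from world to camera coordinates, as OpenCV has them. Camera axes: x right, y down, z forward; pixel columns grow to the right and rows downward; lengths in m; the calibration is good to about 2 mm. The wrist camera is an equidistant fisheye: a pixel r from the principal point sees the ray r / f radians off the axis. A picture is of the moment at which its call begins.
- robot.close_job(): hands the job in, once; it reports no verdict.
The state is a dict: "t": time; "q": joint angles; "dq": joint speeds; "joint_torque": joint torques, N m; "tool_pos": TCP position; "orientation": TCP orientation; "force": force on the tool from outside, world axes, zero at the start; "wrist_torque": the same for the moment, N m; "opening": finger opening in m.
Only numpy, scipy, OpenCV 4.12 (cv2) and the standard library are available. Lean on these libraries where they do the work, as an engineer would, in place of code of your own. Each camera call takes 0.05 s, during which the arm holds its last target.

### The job

Hang the red check weight by its open eye on the hook of the spring scale. Before letting go, tug it gently straight down until the green band clearly shows on the post above the black sleeve, and hold it there a moment, stopping before the red band appears; then let go and leave it hanging freely. Leave the blue and yellow weights standing where they are.

Things in the scene. Friction and masses are not known exactly. Their poses are not given: they have to be found in the camera images.
- red_weight: red check weight, 0.13-0.2 kg, standing; origin: centre of its underside, z up. Disc 48 wide, 28 high; above it a closed 7 mm wire eye in its y-z plane (x points through the opening, either way round): opening 37 wide along y, from 46 up to 81 at the sides and 93 mid-width, heights over the underside; on top an 18 x 18 square grip from 106 to 138 (grip at 122). In mm.
- blue_weight: blue check weight, a bystander: same shape, size and axes as the red one, standing on the bench. All three have random places and yaw.
- yellow_weight: yellow check weight, a bystander: same shape, size and axes as the red one, standing on the bench.
- hook: 8 mm level rod of the spring scale; origin: the seat, on its centreline, 175 over the bench. +x: 40 to the black sleeve on the post (tops 25 over seat). -x: free end, bent up from 20 to 35 out, top 15 over seat. Hung weight: origin 88 below seat, its x along the rod. Springs down (0.6 N + 250 N/m, stop at 32), 3-6 from the weight alone; bares bands on the post: white 0-8, green 8-26, then red. All mm; z up.
Not all that is in view belongs to the job. What is shaped like the part that bears hook but orange is not meant.

How it is judged:
On the way:
1. the red weight, threaded on the hook and still held by its grip, is tugged down so that the hook stands 9 to 27 mm below its rest height, for 0.3 s (x of red_weight in the frame of hook between -0.035 and 0.035 m and y of red_weight in the frame of hook between -0.03 and 0.03 m and z of red_weight in the frame of hook between -0.104 and -0.074 m and contact force between red_weight and hook above 0.4 N and distance of hook from where it was at the start of the episode between 0.009 and 0.027 m and contact force between red_weight and the fingers above 1 N and distance between the grasp point and red_weight below 0.145 m), for 0.3 s.
At the end, for the whole second after the job is handed in: The red weight hangs at rest by its eye on the hook, its origin 74 to 104 mm below the seat and within 30 mm of it sideways, upright within 15 degrees, the hook within 9 mm of its rest height; blue and yellow stand upright within 30 mm of where they were (x of red_weight in the frame of hook between -0.035 and 0.035 m and y of red_weight in the frame of hook between -0.03 and 0.03 m and z of red_weight in the frame of hook between -0.104 and -0.074 m and contact force between red_weight and hook above 0.4 N and linear speed of red_weight below 0.05 m/s and angle between red_weight's own z axis and vertical below 0.26 rad and distance of hook from where it was at the start of the episode below 0.009 m and distance of each of blue_weight, yellow_weight from where it was at the start of the episode below 0.03 m and angle between each of blue_weight, yellow_weight's own z axis and vertical below 0.2 rad); the robot touches nothing.
It fails at once if the hook is pulled or pushed more than 27 mm down, so that the red band shows (distance of hook from where it was at the start of the episode above 0.027 m).
It fails at once if the blue or the yellow weight is knocked over or moved more than 30 mm (distance of any of blue_weight, yellow_weight from where it was at the start of the episode above 0.03 m or angle between any of blue_weight, yellow_weight's own z axis and vertical above 0.3 rad).
It also fails if it takes over 45 s, if anything falls off the work surface, if the arm or the gripper's body presses on something with over 40 N, if the wrist force passes 120 N, or if a joint passes its speed limit or range.

## Working session

There is one attempt and no reset: what is moved stays moved. The work goes in short steps, Python scripts to look and compute and a tool call to move; the robot and the scene stay as the last step left them, time stands still between calls to the robot, and variables do not carry over. Pictures are saved under pics/ and viewed, and the job is handed in when it is done.

Besides the shell and the picture viewer there is one more tool, called after ">>>" by a JSON object that holds its "op" and its "data", one argument or row to a line. play_rows: Moves the arm, as the interface text tells. Its arguments: {"type":"object","properties":{"series":{"type":"array","items":{"type":"array","items":{"type":"array","items":{"type":"number"}}}},"force":{"type":"number"}},"required":["series"]}

```bash
ls; mkdir -p pics; cat > h.py <<'E'
import numpy as np, cv2
from plant import sensors, read_camera, robot
def save(n,c): cv2.imwrite(f'pics/{n}.png',cv2.cvtColor(c['color'],cv2.COLOR_RGB2BGR))
def pts(c):
    # world point map from depth (pinhole)
    K=c['intrinsics'];z=c['range_z'];h,w=z.shape
    u,v=np.meshgrid(np.arange(w),np.arange(h))
    P=np.stack([(u-K[0,2])/K[0,0]*z,(v-K[1,2])/K[1,1]*z,z],-1)
    R=cv2.Rodrigues(np.array(c['rvec'],float))[0]
    return (P-np.array(c['tvec']).reshape(3))@R, z>0
E
python3 - <<'E'
from h import *
print(sensors.read_state()['t'],robot.tip_reach)
import pickle
d={n:read_camera(n) for n in('scene','top','wrist')}
for n in d: save(n+'0',d[n]); c=d[n]; R=cv2.Rodrigues(np.array(c['rvec'],float))[0]; print(n,c['intrinsics'].tolist(),(-R.T@np.array(c['tvec'])).round(3),R[2].round(2))
pickle.dump(d,open('d0.pkl','wb'))
E
```

```text
pics
0.0 0.014
scene [[358.7836826618055, 0.0, 254.60408208892315], [0.0, 358.7836826618055, 193.13687597347246], [0.0, 0.0, 1.0]] [ 1.353 -0.055  0.812] [-0.72  0.03 -0.7 ]
top [[449.0454500601992, 0.0, 253.10440670058665], [0.0, 449.0454500601992, 187.8314179689665], [0.0, 0.0, 1.0]] [ 0.476 -0.037  1.099] [ 0.17  0.02 -0.98]
wrist [[297.3186396354542, 0.0, 251.05633944947803], [0.0, 297.3186396354542, 192.18257394723213], [0.0, 0.0, 1.0]] [ 0.256 -0.548  0.383] [-0.26 -0.08 -0.96]
```

View pics/scene0.png

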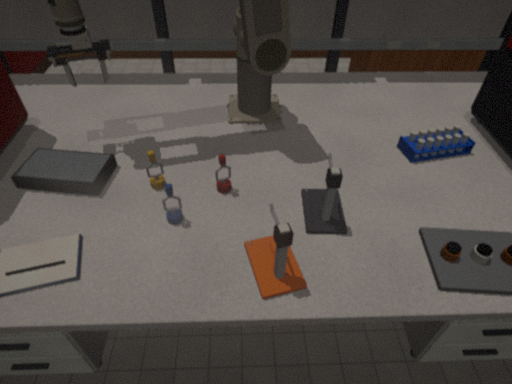

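View pics/top0.png

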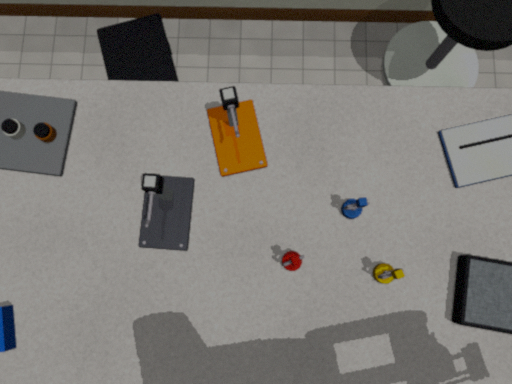

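View pics/wrist0.png

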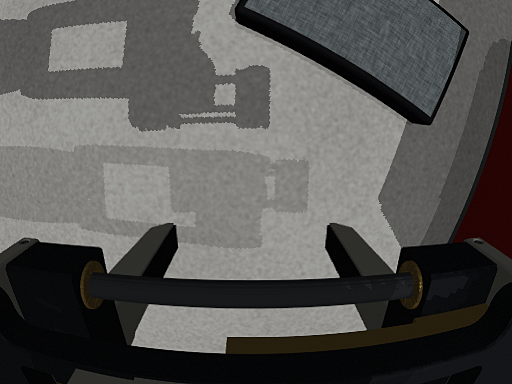

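The scene view shows the red weight at (223,172), yellow at (155,170) and blue at (172,203). The grey-based scale is at (328,200) and the orange decoy at (278,260). Next I'll zoom in and measure.

```bash
python3 - <<'E'
from h import *
import pickle
d=pickle.load(open('d0.pkl','rb'))
a=d['scene']['color'][140:240,200:360]; b=d['top']['color'][160:260,130:210]
im=np.hstack([cv2.resize(a,(520,325),interpolation=cv2.INTER_CUBIC),cv2.resize(b,(260,325),interpolation=cv2.INTER_CUBIC)])
cv2.imwrite('pics/z1.png',im[...,::-1])
for n in('scene','top'):
    c=d[n];P,ok=pts(c);hsv=cv2.cvtColor(c['color'],cv2.COLOR_RGB2HSV)
    H,S,V=[hsv[...,i].astype(int) for i in range(3)]
    for col,m in dict(red=((H<6)|(H>172)),yel=((H>18)&(H<32)),blue=((H>105)&(H<125))).items():
        m=m&(S>120)&(V>50)&ok&(P[...,2]>.004)&(P[...,2]<.2)&(P[...,0]>.3)&(P[...,0]<.62)&(P[...,1]>-.4)&(P[...,1]<.2)
        p=P[m]
        for lo,hi in((.01,.027),(.027,.032),(.045,.1),(.105,.134),(.134,.145)):
            q=p[(p[:,2]>lo)&(p[:,2]<hi)]
            if len(q): print(n,col,lo,len(q),q.mean(0).round(4),q.min(0).round(3),q.max(0).round(3))
    m=ok&(P[...,2]>.15)&(P[...,2]<.35)&(P[...,0]>.3)&(P[...,0]<.6)&(P[...,1]>0.05)&(P[...,1]<.4)
    for v,u in np.argwhere(m)[::3]: print(n,u,v,P[v,u].round(3),c['color'][v,u])
E
```

```text
scene red 0.01 61 [ 0.5045 -0.1128  0.0241] [ 0.482 -0.136  0.011] [ 0.521 -0.094  0.027]
scene red 0.027 18 [ 0.5042 -0.1158  0.0275] [ 0.484 -0.135  0.027] [ 0.521 -0.1    0.028]
scene red 0.105 15 [ 0.501  -0.1124  0.1244] [ 0.483 -0.118  0.113] [ 0.507 -0.108  0.134]
scene red 0.134 19 [ 0.498  -0.1155  0.1361] [ 0.485 -0.123  0.134] [ 0.508 -0.108  0.139]
scene yel 0.01 81 [ 0.4801 -0.3303  0.0239] [ 0.451 -0.354  0.01 ] [ 0.499 -0.311  0.027]
scene yel 0.027 14 [ 0.4785 -0.3283  0.0281] [ 0.461 -0.346  0.027] [ 0.494 -0.317  0.031]
scene yel 0.105 26 [ 0.4794 -0.3302  0.1228] [ 0.469 -0.339  0.105] [ 0.484 -0.324  0.133]
scene yel 0.134 22 [ 0.474  -0.3329  0.1362] [ 0.462 -0.342  0.134] [ 0.483 -0.323  0.138]
scene 328 154 [0.555 0.19  0.186] [106 101  97]
scene 328 155 [0.559 0.189 0.185] [96 90 89]
scene 328 156 [0.561 0.189 0.183] [85 80 76]
scene 328 157 [0.562 0.189 0.18 ] [79 73 71]
scene 328 158 [0.563 0.19  0.177] [78 72 71]
scene 328 159 [0.565 0.19  0.175] [91 91 88]
scene 328 160 [0.569 0.189 0.175] [101  96  93]
scene 329 161 [0.576 0.19  0.177] [98 89 91]
scene 33
[... 2015 characters left out ...]
49 215 [0.578 0.193 0.175] [128 125 129]
top 148 216 [0.575 0.194 0.179] [125 123 128]
top 151 216 [0.576 0.189 0.174] [67 67 71]
top 150 217 [0.573 0.19  0.176] [101  96 101]
top 149 218 [0.571 0.192 0.179] [126 120 125]
top 148 219 [0.569 0.194 0.176] [116 114 117]
top 147 220 [0.567 0.196 0.178] [87 86 90]
top 150 220 [0.567 0.189 0.179] [78 78 80]
top 149 221 [0.564 0.191 0.18 ] [83 80 84]
top 147 222 [0.562 0.194 0.185] [90 86 89]
top 146 223 [0.56  0.196 0.185] [86 86 88]
top 149 223 [0.56  0.19  0.183] [68 68 71]
top 147 224 [0.557 0.192 0.19 ] [105 102 105]
top 145 225 [0.556 0.197 0.187] [96 95 98]
top 148 225 [0.555 0.19  0.188] [85 85 87]
top 148 226 [0.553 0.19  0.189] [74 74 78]
```

View pics/z1.png

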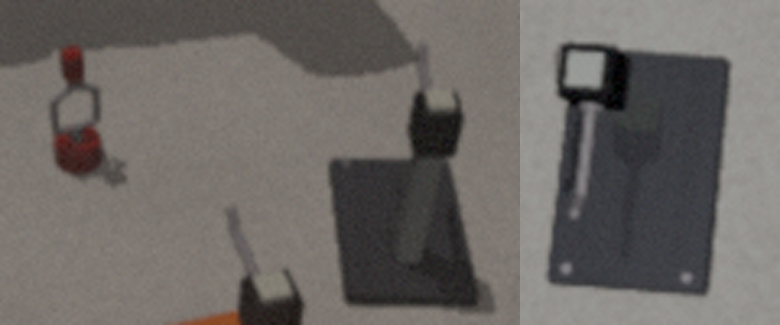

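```bash
python3 - <<'E'
from h import *
import pickle
d=pickle.load(open('d0.pkl','rb'))
for n in('scene','top'):
    c=d[n];P,ok=pts(c)
    m=ok&(P[...,2]>.165)&(P[...,2]<.35)&(P[...,0]>.5)&(P[...,0]<.72)&(P[...,1]>0.12)&(P[...,1]<.26)
    rod=m&(P[...,2]<.194)&(P[...,0]<.60)&(P[...,0]>.54); s=m&(P[...,2]>.194)
    q=P[rod]; l=cv2.fitLine(q[:,:2].astype(np.float32),cv2.DIST_HUBER,0,.01,.01).ravel()
    print(n,'rod',len(q),'minx',q[q[:,0].argmin()].round(4),'dir',l.round(4),np.degrees(np.arctan(l[1]/l[0])),'y@.58',l[3]+(.58-l[2])*l[1]/l[0])
    print(n,'sleeve',P[s].min(0).round(4),P[s].max(0).round(4),P[s].mean(0).round(4),s.sum())
    t=s&(np.abs(P[...,2]-np.median(P[s][:,2]))<.003)
    print(cv2.minAreaRect(P[t][:,:2].astype(np.float32)), np.median(P[s][:,2]))
    # red
    m=ok&(np.hypot(P[...,0]-.494,P[...,1]+.113)<.035)&(P[...,2]>.004)
    g=m&(P[...,2]>.133); print('grip',cv2.minAreaRect(P[g][:,:2].astype(np.float32)))
    w=m&(P[...,2]>.04)&(P[...,2]<.1); print('wire');print(P[w].round(4).tolist())
    cy=m&(P[...,2]<.031)&(P[...,2]>.024); print('disc',cv2.minEnclosingCircle(P[cy][:,:2].astype(np.float32)))
c=d['top']; im=np.hstack([cv2.resize(c['color'][235:285,265:315],(390,390),interpolation=cv2.INTER_CUBIC),cv2.resize(d['scene']['color'][150:195,200:245],(390,390),interpolation=cv2.INTER_CUBIC)])
cv2.imwrite('pics/z2.png',im[...,::-1])
E
```

```text
scene rod 37 minx [0.5553 0.1898 0.1855] dir [ 1.     -0.008   0.5739  0.1916] -0.46031183 y@.58 0.19150658
scene sleeve [0.6274 0.1709 0.194 ] [0.6634 0.2062 0.2045] [0.6493 0.1877 0.1985] 118
((0.6467974185943604, 0.18875396251678467), (0.034005749970674515, 0.032410647720098495), 81.07597351074219) 0.19854509634457118
grip ((0.49595198035240173, -0.11562646180391312), (0.0186053104698658, 0.018842611461877823), 26.825862884521484)
wire
[[0.4988, -0.1157, 0.0993], [0.4931, -0.11, 0.0944], [0.4913, -0.107, 0.0929], [0.4911, -0.1039, 0.0926], [0.4856, -0.1011, 0.088], [0.4855, -0.0979, 0.0879], [0.496, -0.1223, 0.093], [0.5008, -0.1189, 0.0969], [0.5015, -0.1158, 0.0975], [0.5008, -0.1127, 0.0968], [0.4951, -0.11, 0.092], [0.4927, -0.1071, 0.09], [0.4941, -0.1039, 0.0911], [0.4919, -0.1009, 0.0892], [0.4891, -0.0979, 0.0868], [0.487, -0.0949, 0.085], [0.503, -0.1251, 0.0949], [0.5011, -0.1221, 0.0933], [0.5, -0.1191, 0.0923], [0.4895, -0.1012, 0.0831], [0.4908, -0.098, 0.0842], [0.4879, -0.095, 0.0817], [0.5004, -0.1317, 0.0888], [0.5059, -0.1281, 0.0934], [0.5045, -0.1252, 0.0922], 
[... 3162 characters left out ...]
58, 0.0949], [0.4897, -0.0952, 0.0873], [0.4897, -0.0974, 0.0885], [0.4897, -0.0994, 0.0914], [0.4897, -0.1014, 0.0959], [0.4899, -0.1039, 0.0902], [0.4899, -0.1058, 0.0955], [0.49, -0.1083, 0.0915], [0.4877, -0.0924, 0.0578], [0.4875, -0.0932, 0.0844], [0.4875, -0.0954, 0.085], [0.4875, -0.0974, 0.0895], [0.4876, -0.0996, 0.0899], [0.4877, -0.102, 0.086], [0.4877, -0.1038, 0.0926], [0.4877, -0.1059, 0.0942], [0.4854, -0.092, 0.0653], [0.4853, -0.0932, 0.0857], [0.4853, -0.0954, 0.0861], [0.4854, -0.0975, 0.0875], [0.4854, -0.0996, 0.0892], [0.4855, -0.1019, 0.0889], [0.4831, -0.0936, 0.0788], [0.4831, -0.0955, 0.0853]]
disc ((0.49518829584121704, -0.11510977894067764), 0.023799287155270576)
```

View pics/z2.png

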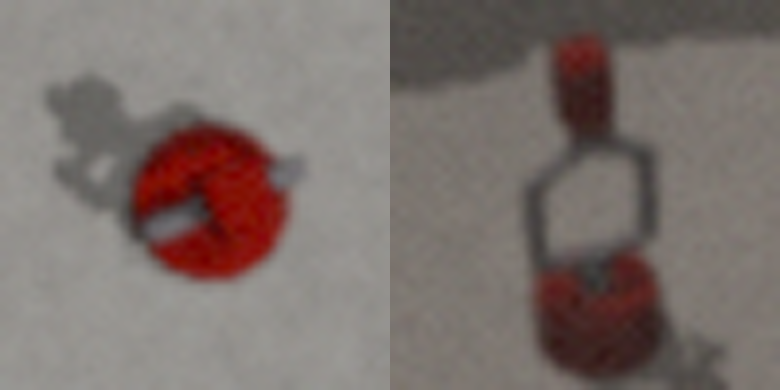

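```bash
python3 - <<'E'
from h import *
s=sensors.read_state();R=cv2.Rodrigues(np.array(s['orientation']))[0]
print(s['tool_pos'],np.degrees(np.arctan2(R[1,1],R[0,1])),R[:,2].round(3),s['opening'],s['force'])
c=read_camera('top');P,ok=pts(c)
m=ok&(P[...,2]>.19)&(P[...,2]<.25)&(P[...,0]>.65)&(P[...,1]>-.1)&(P[...,1]<.3);print(P[m].mean(0),m.sum())
E
```

```text
[ 0.18570124 -0.57009624  0.23182262] -71.96160676748201 [-0.     0.001 -1.   ] 0.09289533149201147 [-0.19655299 -1.25506805 -0.03737633]
[0.78649406 0.07611562 0.19785458] 378
```

>>> {"op": "play_rows", "data": {
  "series": [
    [[-1,0.31,0.455,0,0.134],[-1,0.31,0.455,0,0.134],[-1,0.31,0.455,0,0.134],[-1,0.31,0.455,0,0.134],[-1,0.31,0.455,0,0.134],[-1,0.31,0.455,0,0.134],[-1,0.31,0.455,0,0.134],[-1,0.31,0.455,0,0.134]]
  ],
  "force": 30
}}

```text
t: 1.0
tool_pos: [0.4117, -0.2381, 0.2327]
orientation: [3.063, 0.699, 0.001]
force: [1.2, -1.1, 0.4]
opening: 0.0925
```

>>> {"op": "play_rows", "data": {
  "series": [
    [[-1,0,0,0,0],[-1,0,0,0,0],[-1,0,0,0,0]]
  ]
}}

```text
t: 1.3
tool_pos: [0.4105, -0.2407, 0.2325]
orientation: [3.063, 0.698, -0.001]
force: [-0.8, -1.2, 0.3]
opening: 0.0927
```

>>> {"op": "play_rows", "data": {
  "series": [
    [[-1,0.0855,0.1257,0,0],[-1,0.0855,0.1257,0,0],[-1,0.0855,0.1257,0,0],[-1,0.0855,0.1257,0,0],[-1,0.0855,0.1257,0,0],[-1,0.0855,0.1257,0,0]]
  ]
}}

```text
t: 1.9
tool_pos: [0.4958, -0.1161, 0.2324]
orientation: [3.063, 0.696, -0.001]
force: [-0.2, -0.7, -0.5]
opening: 0.0931
```

```bash
python3 - <<'E'
from h import *
print(sensors.read_state()['tool_pos'])
save('w1',read_camera('wrist'))
E
```

```text
[ 0.4958163 -0.1161236  0.2324319]
```

View pics/w1.png

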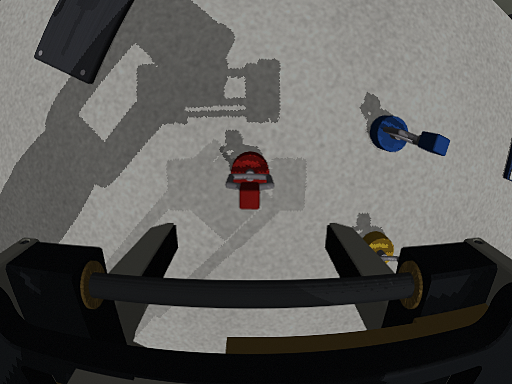

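The wrist view shows the red weight centred between the fingers (u≈250) and square to the jaws. I'll lower and grip.

>>> {"op": "play_rows", "data": {
  "series": [
    [[-1,0,0.001,-0.04,0],[-1,0,0.001,-0.08,0],[-1,0,0.001,-0.113,0],[-1,0,0.001,-0.113,0],[0.9,0,0.001,-0.113,0],[0.9,0,0.001,-0.113,0],[0.9,0,0.001,-0.113,0],[0.9,0,0.001,-0.113,0]]
  ]
}}

```text
t: 2.75
tool_pos: [0.4977, -0.1137, 0.1215]
orientation: [3.061, 0.699, 0.004]
force: [-0.7, 0.7, 0.2]
opening: 0.0651
```

>>> {"op": "play_rows", "data": {
  "series": [
    [[0.9,0,0,0,0],[0.9,0,0,0,0],[0.9,0,0,0,0],[0.9,0,0,0,0]]
  ]
}}

```text
t: 3.15
tool_pos: [0.4965, -0.1132, 0.1196]
orientation: [-3.063, -0.699, 0.0]
force: [-0.3, -0.0, 0.4]
opening: 0.0335
```

>>> {"op": "play_rows", "data": {
  "series": [
    [[0.9,0,0,0,0],[0.9,0,0,0,0],[0.9,0,0,0,0],[0.9,0,0,0,0],[0.9,0,0,0,0]]
  ]
}}

```text
t: 3.65
tool_pos: [0.4964, -0.1132, 0.1195]
orientation: [-3.063, -0.699, 0.0]
force: [0.8, 0.0, -1.3]
opening: 0.0177
```

>>> {"op": "play_rows", "data": {
  "series": [
    [[1,0,0,0.03,0],[1,0,0,0.07,0],[1,0,0,0.11,0],[1,0,0.04,0.11,-0.12],[1,0.005,0.08,0.11,-0.24],[1,0.01,0.12,0.11,-0.36],[1,0.01,0.16,0.11,-0.483],[1,0.01,0.16,0.11,-0.483]]
  ]
}}

```text
t: 4.45
tool_pos: [0.5061, 0.051, 0.2295]
orientation: [-3.139, 0.056, 0.001]
force: [-0.7, -0.8, -2.1]
opening: 0.0177
```

>>> {"op": "play_rows", "data": {
  "series": [
    [[1,0,0.04,0,0],[1,0,0.08,0,0],[1,0,0.12,0,0],[1,0,0.146,0,0],[1,0,0.146,0,0],[1,0,0.146,0,0]]
  ]
}}

```text
t: 5.05
tool_pos: [0.5064, 0.1925, 0.2293]
orientation: [3.14, -0.05, -0.001]
force: [-0.4, -0.4, -1.9]
opening: 0.0177
```

```bash
cat > m.py <<'E'
from h import *
import sys
n=sys.argv[1]
s=sensors.read_state();print(s['t'],s['tool_pos'].round(4),np.round(s['orientation'],3),s['force'].round(2),round(s['opening'],4))
d={k:read_camera(k) for k in('scene','top','wrist')}
a=d['scene']['color'][110:240,270:400]; b=d['top']['color'][160:270,110:220]
im=np.hstack([cv2.resize(a,(400,400),interpolation=cv2.INTER_CUBIC),cv2.resize(b,(400,400),interpolation=cv2.INTER_CUBIC)])
cv2.imwrite(f'pics/{n}.png',im[...,::-1]); save(n+'w',d['wrist'])
E
python3 m.py a1
```

```text
5.05 [0.5064 0.1925 0.2293] [ 3.14e+00 -5.00e-02 -1.00e-03] [-0.43 -0.44 -1.87] 0.0177
```

View pics/a1.png

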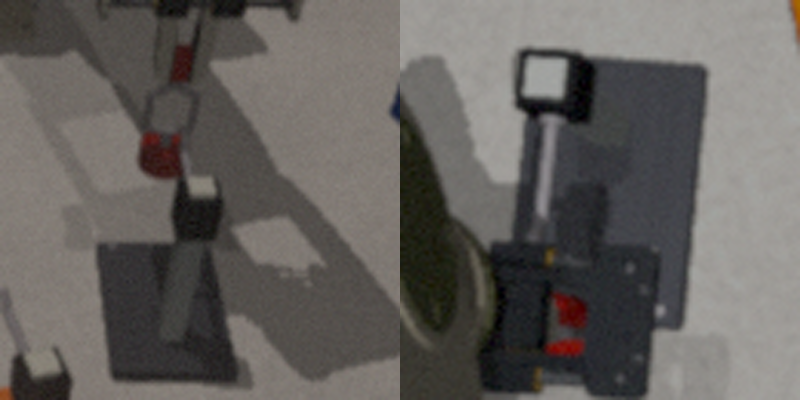

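View pics/a1w.png

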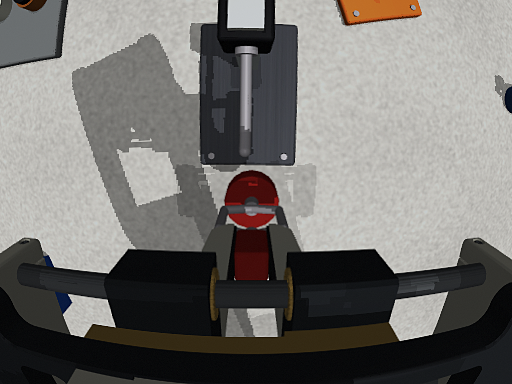

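Rod at u≈245 and weight at u≈251 in the wrist view, so they line up within about 4 mm. Next I'll thread the eye.

>>> {"op": "play_rows", "data": {
  "series": [
    [[1,0.01,0.002,0,0],[1,0.022,0.002,0,0],[1,0.034,0.0015,0,0],[1,0.046,0.001,0,0],[1,0.058,0.0005,0,0],[1,0.058,0.0005,0,0]]
  ]
}}

```text
t: 5.8
tool_pos: [0.5661, 0.1922, 0.2294]
orientation: [3.141, -0.056, 0.001]
force: [-0.2, 0.1, -0.9]
opening: 0.0178
```

```bash
python3 m.py a2
```

```text
5.8 [0.5661 0.1922 0.2294] [ 3.141e+00 -5.600e-02  1.000e-03] [-0.2   0.08 -0.88] 0.0178
```

View pics/a2.png

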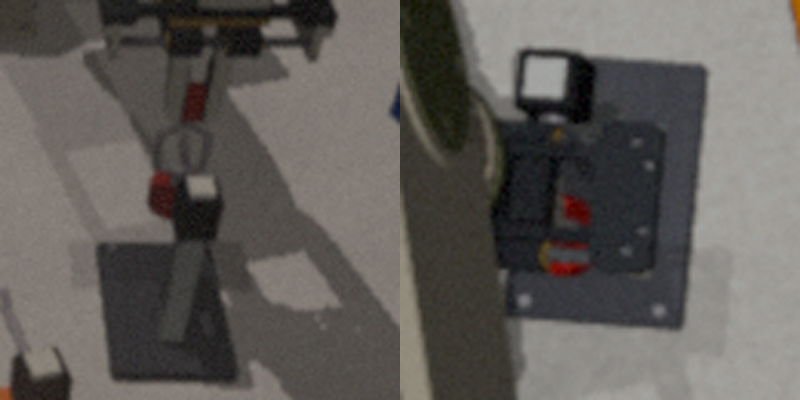

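View pics/a2w.png

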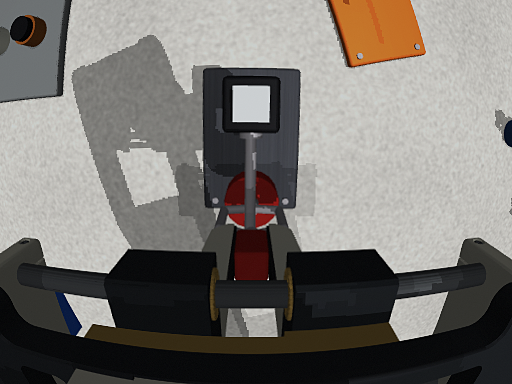

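The rod tip passes through the eye, and the rod lies centred over the disc in the wrist view. I'll go on to the seat and lower until just before contact.

>>> {"op": "play_rows", "data": {
  "series": [
    [[1,0.011,-0.0005,0,0],[1,0.021,-0.001,0,0],[1,0.021,-0.001,0,0],[1,0.021,-0.001,-0.01,0],[1,0.021,-0.001,-0.02,0],[1,0.021,-0.001,-0.02,0],[1,0.021,-0.001,-0.02,0]]
  ]
}}

```text
t: 6.65
tool_pos: [0.5847, 0.1922, 0.2087]
orientation: [3.141, -0.053, -0.003]
force: [-0.0, 0.4, -1.7]
opening: 0.0182
```

>>> {"op": "play_rows", "data": {
  "series": [
    [[1,0,0,-0.004,0],[1,0,0,-0.008,0],[1,0,0,-0.011,0],[1,0,0,-0.011,0],[1,0,0,-0.011,0]]
  ]
}}

```text
t: 7.15
tool_pos: [0.5857, 0.1924, 0.199]
orientation: [-3.141, 0.054, -0.001]
force: [0.6, 0.3, 0.9]
opening: 0.0179
```

```bash
python3 m.py a3
```

```text
7.15 [0.5857 0.1924 0.199 ] [-3.141e+00  5.400e-02 -1.000e-03] [0.56 0.25 0.92] 0.0179
```

View pics/a3.png

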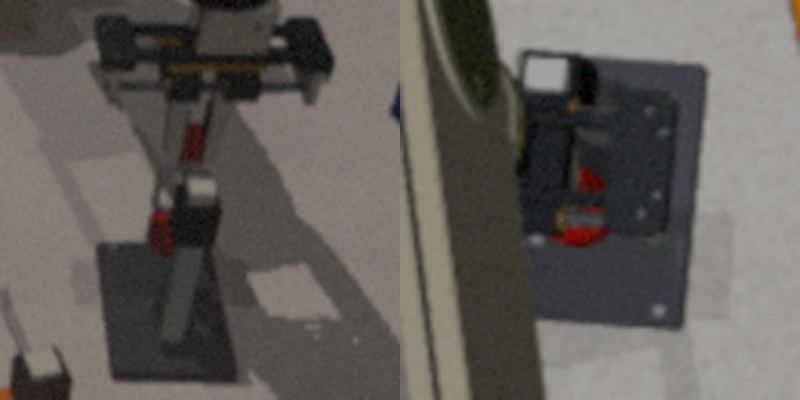

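View pics/a3w.png

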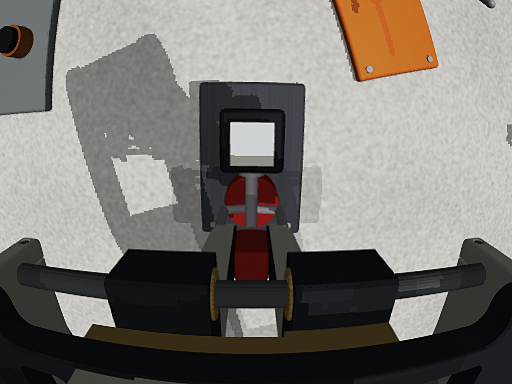

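The force rose by about 2.7 N, which fits roughly 8 mm of travel. Pull about 9 mm further and hold.

>>> {"op": "play_rows", "data": {
  "series": [
    [[1,0,0,-0.003,0],[1,0,0,-0.006,0],[1,0,0,-0.009,0],[1,0,0,-0.009,0],[1,0,0,-0.009,0],[1,0,0,-0.009,0],[1,0,0,-0.009,0],[1,0,0,-0.009,0]]
  ]
}}

```text
t: 8.1
tool_pos: [0.5857, 0.1923, 0.1899]
orientation: [-3.141, 0.054, -0.001]
force: [1.1, 2.0, 2.8]
opening: 0.0178
```

```bash
python3 m.py a4; python3 - <<'E'
import cv2
a=cv2.imread('pics/a4w.png')[90:200,190:320];cv2.imwrite('pics/a4z.png',cv2.resize(a,None,fx=4,fy=4,interpolation=cv2.INTER_CUBIC))
E
```

```text
8.1 [0.5857 0.1923 0.1899] [-3.141e+00  5.400e-02 -1.000e-03] [1.15 2.04 2.77] 0.0178
```

View pics/a4.png

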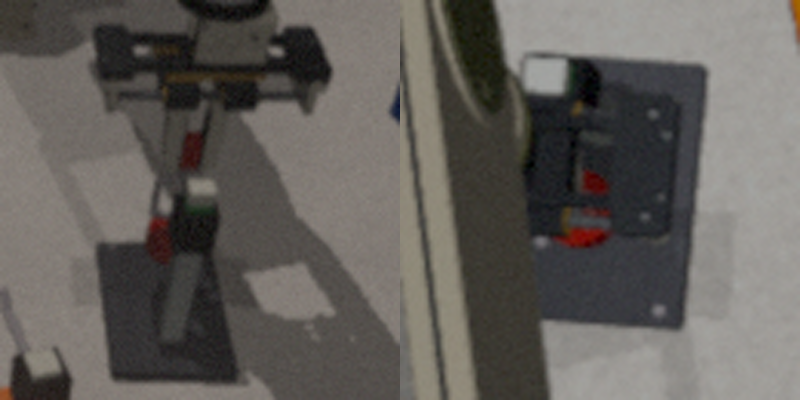

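View pics/a4z.png

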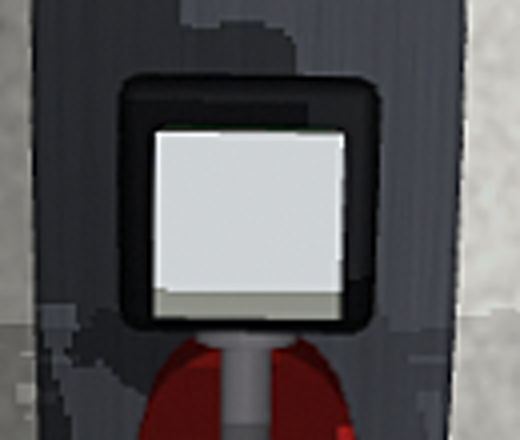

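Green shows above the sleeve in the scene and top views, with no red. The force change of about 4.5 N means roughly 16 mm of travel. Hold a little longer, ease up to the weight-alone depth, then open.

>>> {"op": "play_rows", "data": {
  "series": [
    [[1,0,0,0,0],[1,0,0,0,0],[1,0,0,0,0],[1,0,0,0.003,0],[1,0,0,0.006,0],[1,0,0,0.009,0],[1,0,0,0.011,0],[1,0,0,0.011,0]]
  ]
}}

```text
t: 9.05
tool_pos: [0.5854, 0.1922, 0.2007]
orientation: [3.141, -0.054, -0.0]
force: [1.5, 2.6, 1.5]
opening: 0.0174
```

>>> {"op": "play_rows", "data": {
  "series": [
    [[1,0,0,0,0],[1,0,0,0,0],[0.5,0,0,0,0],[0.3,0,0,0,0],[0.1,0,0,0,0],[-0.1,0,0,0,0],[-0.1,0,0,0,0],[-0.1,0,0,0,0]]
  ]
}}

```text
t: 9.85
tool_pos: [0.5855, 0.1922, 0.2006]
orientation: [3.141, -0.054, -0.0]
force: [-0.3, -0.4, -0.7]
opening: 0.0509
```

```bash
python3 m.py a5
```

```text
9.85 [0.5855 0.1922 0.2006] [ 3.141 -0.054 -0.   ] [-0.26 -0.42 -0.72] 0.0509
```

View pics/a5.png

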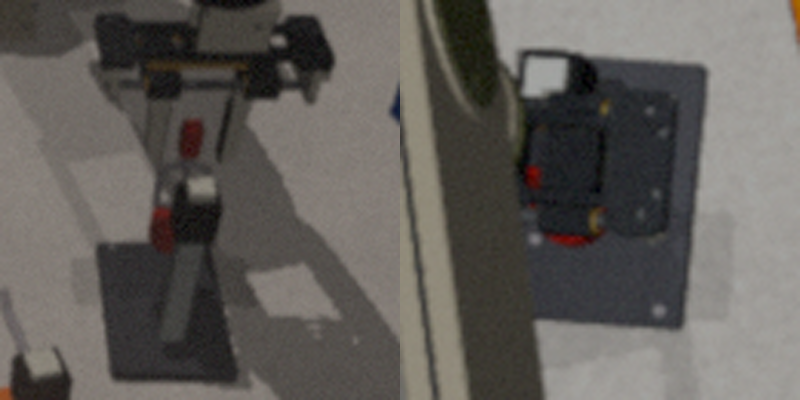

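View pics/a5w.png

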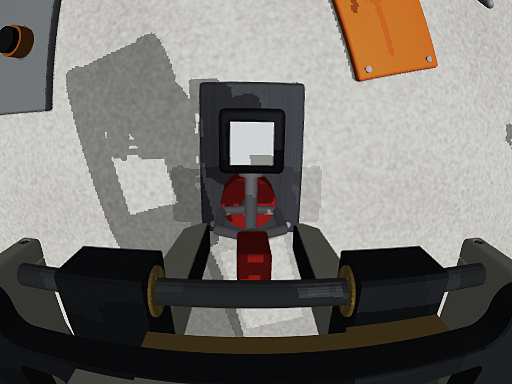

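The weight hangs free between the open fingers. I'll open more and retreat upward.

>>> {"op": "play_rows", "data": {
  "series": [
    [[-0.6,0,0,0,0],[-0.6,0,0,0,0],[-0.6,0,0,0,0],[-0.6,0,0,0.015,0],[-0.6,0,0,0.04,0],[-0.6,0,0,0.07,0],[-0.6,0,0,0.1,0],[-0.6,0,0,0.12,0]]
  ]
}}

```text
t: 10.8
tool_pos: [0.5861, 0.1924, 0.325]
orientation: [-3.14, 0.054, -0.006]
force: [0.1, 0.5, 0.3]
opening: 0.0744
```

>>> {"op": "play_rows", "data": {
  "series": [
    [[-0.6,-0.04,-0.03,0,0],[-0.6,-0.08,-0.06,0,0],[-0.6,-0.12,-0.1,0,0],[-0.6,-0.15,-0.14,0,0],[-0.6,-0.15,-0.18,0,0],[-0.6,-0.15,-0.2,0,0],[-0.6,-0.15,-0.2,0,0],[-0.6,-0.15,-0.2,0,0]]
  ]
}}

```text
t: 11.6
tool_pos: [0.4357, -0.0077, 0.3217]
orientation: [-3.141, 0.056, -0.002]
force: [0.7, 0.2, -0.5]
opening: 0.0746
```

>>> {"op": "play_rows", "data": {
  "series": [
    [[-0.6,0,0,0,0],[-0.6,0,0,0,0],[-0.6,0,0,0,0],[-0.6,0,0,0,0],[-0.6,0,0,0,0],[-0.6,0,0,0,0],[-0.6,0,0,0,0],[-0.6,0,0,0,0]]
  ]
}}

```text
t: 12.4
tool_pos: [0.4355, -0.0077, 0.3206]
orientation: [-3.141, 0.054, 0.0]
force: [-0.2, -0.7, 0.4]
opening: 0.0744
```

```bash
cat > chk.py <<'E'
from h import *
import sys
print(sensors.read_state()['t'])
for n in('scene','top'):
    c=read_camera(n);save(sys.argv[1]+n,c);P,ok=pts(c);hsv=cv2.cvtColor(c['color'],cv2.COLOR_RGB2HSV)
    H,S,V=[hsv[...,i].astype(int) for i in range(3)]
    m=((H<6)|(H>172))&(S>110)&(V>40)&ok&(np.hypot(P[...,0]-.587,P[...,1]-.19)<.07)&(P[...,2]>.05)
    for lo,hi in((.05,.125),(.16,.25)):
        q=P[m&(P[...,2]>lo)&(P[...,2]<hi)]
        if len(q): print(n,lo,len(q),q.mean(0).round(4),q.min(0).round(4),q.max(0).round(4))
E
python3 chk.py e1; python3 m.py a6;python3 m.py a7
```

```text
12.4
scene 0.05 59 [0.5937 0.1797 0.1037] [0.57   0.1721 0.0834] [0.6066 0.1877 0.1112]
scene 0.16 57 [0.5892 0.1887 0.2111] [0.5776 0.1813 0.1925] [0.5951 0.1968 0.2215]
top 0.05 211 [0.5803 0.1877 0.1083] [0.5602 0.1704 0.0829] [0.6059 0.2158 0.1144]
top 0.16 113 [0.582  0.1887 0.2129] [0.563  0.1668 0.1627] [0.5924 0.199  0.2243]
12.5 [ 0.4355 -0.0078  0.3206] [-3.141  0.054 -0.   ] [-0.64  0.72  0.34] 0.0742
12.65 [ 0.4355 -0.0078  0.3206] [-3.141  0.054  0.   ] [-0.43 -0.27 -0.42] 0.0743
```

View pics/a6.png

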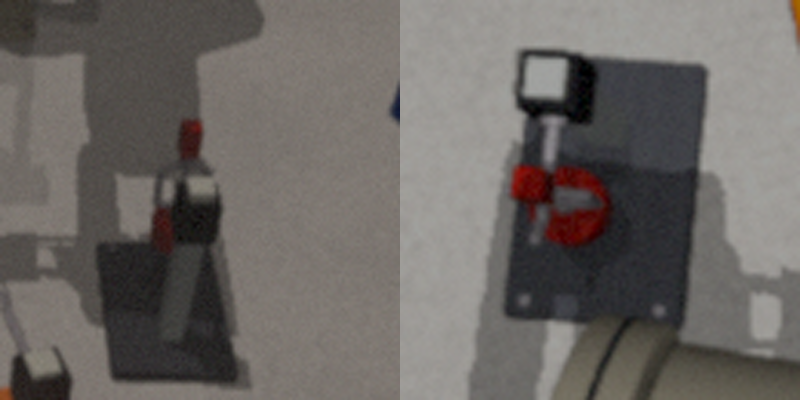

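View pics/e1scene.png

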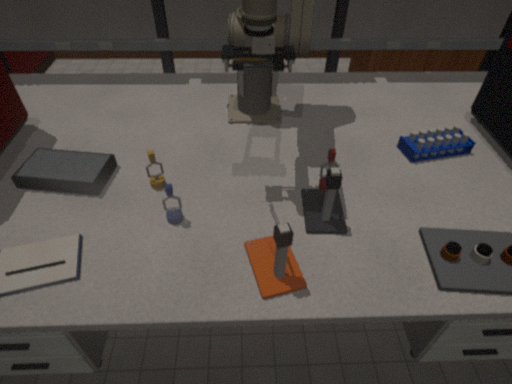

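>>> {"op": "play_rows", "data": {
  "series": [
    [[-0.6,0,0,0,0],[-0.6,0,0,0,0],[-0.6,0,0,0,0],[-0.6,0,0,0,0],[-0.6,0,0,0,0],[-0.6,0,0,0,0],[-0.6,0,0,0,0],[-0.6,0,0,0,0]]
  ]
}}

```text
t: 13.6
tool_pos: [0.4355, -0.0077, 0.3207]
orientation: [-3.141, 0.054, -0.0]
force: [1.1, 0.3, -0.5]
opening: 0.0745
```

>>> {"op": "play_rows", "data": {
  "series": [
    [[-0.6,0,0,0,0],[-0.6,0,0,0,0],[-0.6,0,0,0,0],[-0.6,0,0,0,0],[-0.6,0,0,0,0],[-0.6,0,0,0,0],[-0.6,0,0,0,0],[-0.6,0,0,0,0]]
  ]
}}

```text
t: 14.4
tool_pos: [0.4355, -0.0077, 0.3206]
orientation: [-3.141, 0.054, -0.0]
force: [0.3, 0.3, -0.0]
opening: 0.0739
```

```bash
for i in 2 3 4 5; do python3 chk.py e$i;done; python3 - <<'E'
import cv2,numpy as np
a=[cv2.imread(f'pics/e{i}top.png')[150:270,100:220].astype(int) for i in(1,2,3,5)]
print([np.abs(a[i]-a[3]).mean().round(2) for i in range(3)],[int((np.abs(a[i]-a[3]).max(2)>40).sum()) for i in range(3)])
E
```

```text
14.4
scene 0.05 64 [0.5936 0.1799 0.1036] [0.5707 0.1727 0.0845] [0.6072 0.1871 0.1114]
scene 0.16 64 [0.5896 0.1896 0.2113] [0.5752 0.1808 0.1902] [0.5953 0.1975 0.2213]
top 0.05 215 [0.5804 0.1875 0.108 ] [0.5604 0.1702 0.0851] [0.6056 0.2157 0.1142]
top 0.16 115 [0.5822 0.1887 0.2128] [0.5626 0.1669 0.1623] [0.5927 0.1995 0.2235]
14.5
scene 0.05 61 [0.5936 0.1797 0.104 ] [0.5706 0.1724 0.0882] [0.6064 0.1867 0.1116]
scene 0.16 61 [0.5893 0.1892 0.2114] [0.5761 0.1815 0.1939] [0.5942 0.1978 0.2221]
top 0.05 215 [0.5805 0.1876 0.1083] [0.5603 0.1708 0.0861] [0.6056 0.2163 0.1152]
top 0.16 117 [0.5822 0.1887 0.2134] [0.5628 0.1677 0.1686] [0.5929 0.199  0.2239]
14.6
scene 0.05 61 [0.5939 0.1796 0.1046] [0.572  0.1714 0.0861] [0.6073 0.1863 0.1116]
scene 0.16 59 [0.589  0.1897 0.2113] [0.5738 0.1817 0.1928] [0.5947 0.1969 0.2216]
top 0.05 216 [0.5802 0.1874 0.108 ] [0.5604 0.1698 0.0839] [0.6078 0.2156 0.114 ]
top 0.16 114 [0.5823 0.189  0.2131] [0.5627 0.168  0.1673] [0.5926 0.1992 0.2239]
14.7
scene 0.05 64 [0.5939 0.1795 0.1041] [0.5715 0.1712 0.086 ] [0.6095 0.1881 0.1119]
scene 0.16 60 [0.59   0.1895 0.2105] [0.5762 0.1808 0.1924] [0.5961 0.1979 0.2218]
top 0.05 212 [0.58   0.1878 0.108 ] [0.5604 0.1701 0.0838] [0.6056 0.2157 0.1133]
top 0.16 116 [0.5822 0.1887 0.2124] [0.5628 0.1672 0.1607] [0.5927 0.1996 0.2235]
[np.float64(1.95), np.float64(1.91), np.float64(1.93)] [0, 0, 0]
```

The weight is at rest and upright. The disc spans x .560–.606 and the grip is centred near (.585, .189). The arm is clear, so I'll hand in.

```bash
python3 -c "
from h import *
print(robot.close_job())"
```

```text
the job is handed in; nothing more can be done
None
```

The red weight hangs freely by its eye on the hook of the grey-based scale. I handed the job in at about 14.7 s; it gave no verdict.

- **Tug:** I pulled the weight straight down about 16 mm, judged from arm travel and a force change of about 4.5 N. I held it there for about 0.8 s with the grip closed. The green band showed above the sleeve in the scene and top views, and no red was seen.
- **Final state:** Four repeated measurements agreed to within about 1 mm, and the pictures showed no movement. The weight was upright, its origin about 90 mm below the seat's rest height, and the hook had sunk only by the weight's own pull. The arm stood clear of everything.
- **Blue and yellow weights:** They looked unmoved in the last scene picture, but I did not measure them again.
- **Disagreements:** The rod's angle came out differently in the two views (-0.5° and -2.5°), so I used -2°. A sideways force of about 2–2.6 N appeared during the tug and went away on release.

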